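Book in and seal a meter index

TASK

Pick up the hand scanner, hold it steady on the barcode label of the clamped brass meter index housing for a second or two so that it reads, and lay it back down on the counter the way it lay. Then set the seal cup over the sealing stud on the housing and press it straight down until it clicks and sits fully home, and keep pressing: finish with the gripper still pushing the cup firmly down (10 N or so), not let go. Leave the bushing, the flanged plug and the lever arm where they lie.

Things in the scene. Friction and masses are not known exactly. Their poses are not given: they have to be found in the camera images.
- housing: cast brass meter index housing bolted down face up in a steel bench cradle (140 x 230 mm; it does not move). Origin: centre of the cradle's underside on the counter; x across, y along the 230 mm side, z up. Its flat cover (104 x 184 mm) is 50 mm above the counter; on it are the dial window (84 x 64 mm, 53 mm high, at y = -42 mm), the barcode label and, at y = +58 mm, the round sealing boss.
- label (a point): centre of the barcode label, white paper 56 x 26 mm flat on the cover, 51 mm above the counter; z up. The scanner reads it by itself when this point lies within 15 mm of the beam's centre line, 50 to 180 mm in front of the window, seen at most 60 degrees from square-on, and the scanner is kept still in the gripper for 1 s.
- boss: flat round sealing boss of the housing, 42 mm across. Origin: centre of its top face, 56 mm above the counter, where the cup's mouth comes to rest; z up. The steel stud on it stands 21 mm tall: 20 mm thick at the foot, 19 mm at 12.5 mm height, from there a cone to a 9 mm tip. Four sprung 8 mm steel balls stand 3 mm out of the stud, centres 6 mm above the boss.
- cup: orange plastic seal cup 34 mm across, 28 mm tall, 18 g, flange 39 x 2.5 mm at its mouth, standing mouth down. Origin: centre of the mouth; z up to the closed top. Mouth lip 22 mm bore. On the stud it first stops on the balls, mouth 9 mm above the boss; 6 to 16 N pushes it on, below about 4 mm the push drops and the balls pull it home (click): its origin on the boss's, top 84 mm above the counter.
- scanner: grey and black hand-held code scanner, 190 mm long, 58 mm wide, 59 mm tall, about 220 g, lying level on its butt and nose edge. Origin: on the counter below its middle; x forward to the head, z up. The handle, 30 mm wide (along y), runs from x = -60 to +29 mm, top 53 mm and underside 27 mm above the counter; the wider head begins at x = +29 mm.
- scanner_grip (a point): point in the scanner's handle at the balance point, 10 mm behind its origin and 40 mm above its underside; axes as the scanner's.
- window (a point): centre of the scanner's window, 88.6 mm ahead of the scanner's origin and 12 mm above its underside. z is the beam's direction: forward and down, 45 degrees below the scanner's x; y as the scanner's y.
- bushing: bronze bushing, a ring 40 mm across with a 25 mm bore, 32 mm tall, standing on end; bystander. Origin: centre of its underside.
- plug: orange plastic thread plug, a 24 mm ribbed stem 26 mm tall on a 48 mm flange 5 mm thick, standing flange down; bystander. Origin: centre of its underside.
- lever_arm: black steel lever arm 155 mm long, 32 mm wide at its hub (20 mm tall), lying flat; bystander. Origin: middle of its underside, x along it.
There are look-alikes about, which are no part of the job. What is shaped like the scanner but blue is not meant.

How it is judged:
By the outcome, as a careful person would: the job done as asked, in the order asked, and still so for the second after the job is handed in, while the arm keeps its last pose, push and grip.
It also fails if it takes over 64 s, if anything falls off the work surface, if the arm or the gripper's body presses on something with over 40 N, if the wrist force passes 120 N, or if a joint passes its speed limit or range.

ROBOT

A 6-joint arm with a two-finger parallel gripper is mounted at the origin on the work surface. World frame = base frame: x ahead of the robot, y to its left, z up, the work surface at z = 0. Lengths are in m, angles in rad, forces in N, time in s.
With the tool pointing down it reaches from about 0.35 to 0.875 m from the base axis. Payload 15.5 kg.
Tool frame: the origin (TCP) lies at the very end of the fingers, on their centre line; the grasp point (between the pads) lies 19 mm behind it; z points along the fingers, x is the direction in which the jaws open and shut, and the axes are right-handed (so a half turn about z gives the same grasp; the last joint's range is limited). The gripper opens to 85 mm and grips with 20 to 120 N. Pads are 22 mm wide; open, the fingers measure 114 mm over their backs; the gripper's body (76 mm by 85 mm) begins 54 mm behind the grasp point. The pads swing forward as they close: fully open they stand 13 mm farther back than shut.
Start: joints at [-1.292, 0.494, 1.345, -0, 1.302, -0.096], TCP at [0.229, -0.582, 0.231] pointing down, gripper open.
Joint ranges: [-2.91, 2.91], [-0.82, 2.16], [0.22, 2.67], [-1.22, 4.37], [0.12, 2.79], [-3.08, 3.08]. Speed limits (rad/s): [1.89, 1.89, 2.57, 3.01, 3.01, 3.01].

INTERFACE

Orientations are given as [roll, pitch, yaw] about the fixed x, y, z axes, in that order (R = Rz(yaw) Ry(pitch) Rx(roll)).
In Python, from workcell import arm, kin, grab_frame gives the robot as it stands. Calls block until the motion is done:
- arm.move_ptp(position, orientation): joint-space move of the TCP to a pose.
- arm.move_l(position, frame=None, vel=0.15): straight line of the TCP; frame=None keeps the orientation; vel is the mean speed in m/s.
- arm.move_joints(angles): joint-space move.
- arm.move_gripper(opening, grasp_force=None): finger opening in m; grasp_force is the grip in N (None keeps the last); returns when the fingers have stopped.
- arm.dwell(seconds).
- kin.ik(position, orientation): joint angles nearest the present ones, or None.
- grab_frame(name): name is "scene" or "top" or "wrist"; returns a dict with "pixels" (420x560x3 uint8, red, green, blue), "camera_matrix" (3x3 intrinsics, pixels), "extrinsics" (4x4, takes a point from camera to world coordinates); the wrist camera has in their place "T_tool_cam" (4x4, takes a point from camera to tool coordinates, whose origin is the TCP and whose axes are the tool frame's). Camera axes: x right, y down, z forward; pixel columns grow to the right and rows downward; lengths in m; the calibration is good to about 2 mm. A picture is of the moment at which its call begins: read the wrist's pose just before it. There is no depth.
A pose or a line that the arm cannot do raises arm.IKError and nothing moves.
- arm.close_job(): hands the job in, once; it reports no verdict.
Readings, each from a call of its own:
- arm.current_time(): time.
- arm.current_q(): joint angles.
- arm.current_joint_velocities(): joint speeds.
- arm.current_tau(): joint torques, N m.
- arm.current_eef_pos(): TCP position.
- arm.current_tcp_rot(): TCP orientation.
- arm.current_force(): force on the tool from outside, world axes, zero at the start.
- arm.current_moment(): the same for the moment, N m.
- arm.current_opening(): finger opening in m.
Only numpy, scipy, OpenCV 4.12 (cv2) and the standard library are available. Lean on these libraries where they do the work, as an engineer would, in place of code of your own. Each camera call takes 0.05 s, during which the arm holds its last target.

## Working session

There is one attempt and no reset: what is moved stays moved. The work goes in short steps, each a Python script; the robot and the scene stay as the last script left them, time stands still between calls to the robot, and variables do not carry over. Pictures are saved under pics/ and viewed, and the job is handed in when it is done.

```bash
ls -la; mkdir -p pics; python3 - <<'E'
from workcell import arm, kin, grab_frame
import cv2
for n in ("scene","top","wrist"):
    f=grab_frame(n); cv2.imwrite(f"pics/a_{n}.png",f["pixels"][:,:,::-1])
    print(n,f["camera_matrix"].round(1).tolist(), (f["extrinsics"] if n!="wrist" else f["T_tool_cam"]).round(4).tolist())
print(arm.current_time(),arm.current_q(),arm.current_eef_pos(),arm.current_tcp_rot(),arm.current_opening(),arm.current_force())
E
```

```text
total 12
drwxr-xr-x  3 agent agent 4096 Dec  6 16:56 .
drwxr-xr-x 23 root  root  4096 Dec  6 16:56 ..
drwxr-xr-x  2 agent agent 4096 Dec  6 16:56 pics
scene [[418.5, 0.0, 278.8], [0.0, 418.5, 208.4], [0.0, 0.0, 1.0]] [[-0.8787, 0.2973, -0.3736, 0.9367], [0.4773, 0.524, -0.7054, 0.6728], [-0.014, -0.7981, -0.6024, 0.7151], [0.0, 0.0, 0.0, 1.0]]
top [[474.5, 0.0, 273.2], [0.0, 474.5, 214.7], [0.0, 0.0, 1.0]] [[-0.0009, -0.9963, 0.0855, 0.429], [-1.0, 0.0011, 0.0026, -0.0585], [-0.0026, -0.0855, -0.9963, 1.4624], [0.0, 0.0, 0.0, 1.0]]
wrist [[321.4, 0.0, 277.3], [0.0, 321.4, 206.8], [0.0, 0.0, 1.0]] [[1.0, -0.0013, -0.0005, 0.0014], [0.0014, 0.9564, 0.2919, -0.0737], [0.0002, -0.2919, 0.9564, -0.142], [0.0, 0.0, 0.0, 1.0]]
0.15 [-1.29149387e+00  4.94046156e-01  1.34594763e+00  1.68879803e-05
  1.30248409e+00 -9.55100365e-02] [ 0.22874434 -0.58136804  0.23084763] [-3.14149203e+00  8.79636847e-04 -1.19598827e+00] 0.0855476579482964 [-0.03662123 -0.07342323  0.545188  ]
```

View pics/a_top.png

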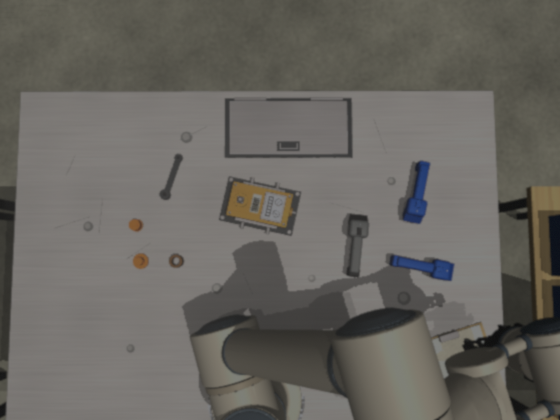

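View pics/a_scene.png

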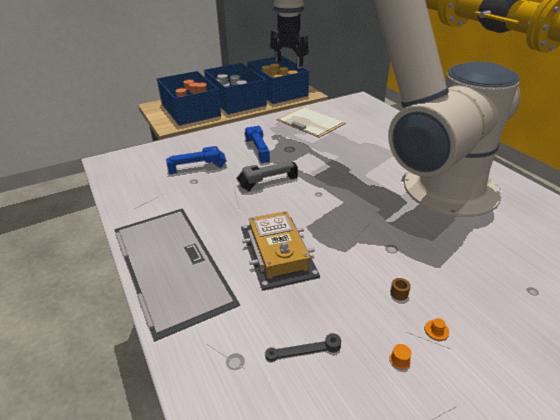

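View pics/a_wrist.png

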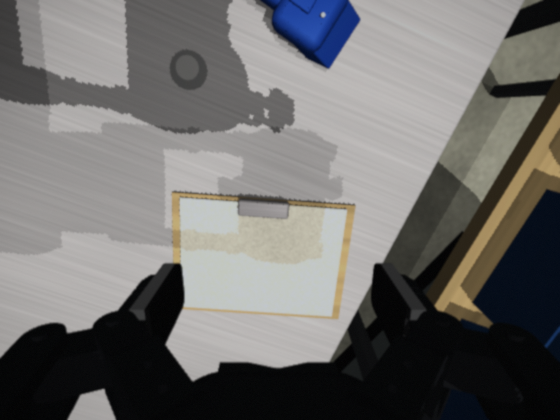

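The top view shows the grey scanner with its head at about (358,222) and butt at (354,273). The housing is at (260,206), the cup at (135,225), the plug at (140,261), the bushing at (176,260) and the lever arm at (172,177). I'll zoom in next.

```bash
python3 - <<'E'
import cv2, numpy as np
t=cv2.imread("pics/a_top.png")
def crop(x0,y0,w,h,s): return cv2.resize(t[y0:y0+h,x0:x0+w],None,fx=s,fy=s,interpolation=cv2.INTER_CUBIC)
a=crop(210,165,100,80,7); cv2.imwrite("pics/b_housing.png",a)
a=crop(325,205,60,80,7); b=crop(110,205,50,80,7); cv2.imwrite("pics/b_sc_cup.png",np.hstack([a,b]))
E
```

```text
(no output)
```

View pics/b_housing.png

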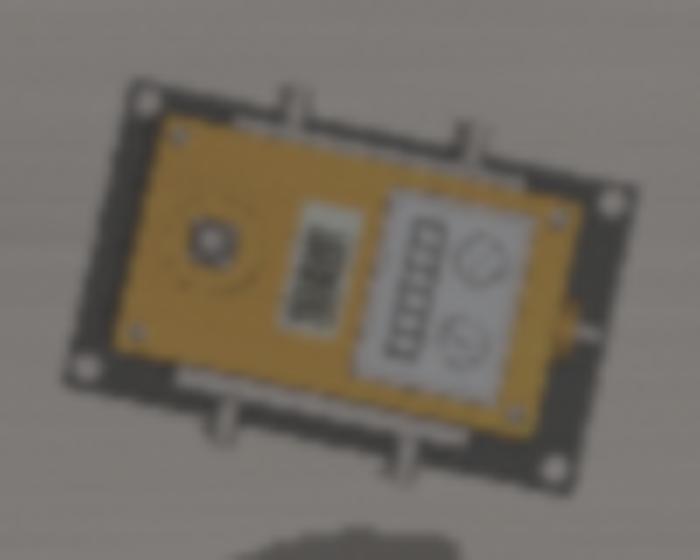

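View pics/b_sc_cup.png

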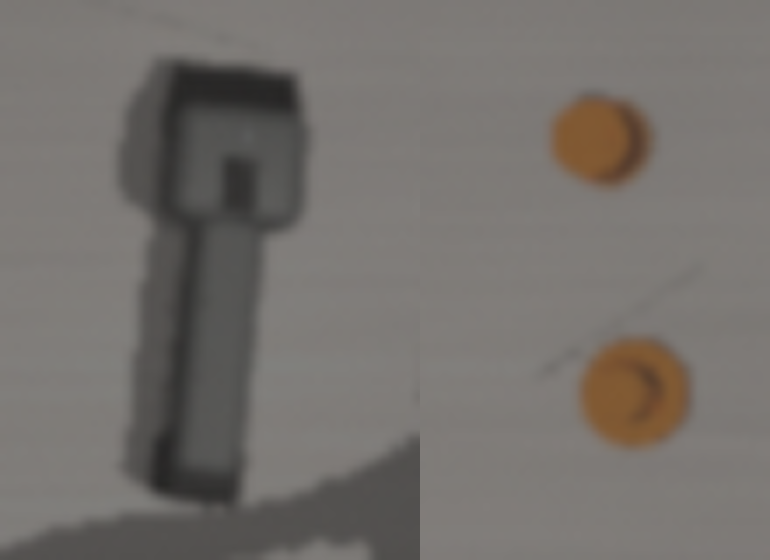

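```bash
cat > h.py <<'E'
import numpy as np, cv2
from workcell import arm, kin, grab_frame
from scipy.spatial.transform import Rotation as R
def rot(rpy): return R.from_euler('xyz',rpy).as_matrix()
def ray(K,T,uv,z):
    d=T[:3,:3]@np.linalg.solve(K,[uv[0],uv[1],1.]); o=T[:3,3]
    return o+d*(z-o[2])/d[2]
def proj(K,T,p):
    c=T[:3,:3].T@(np.asarray(p)-T[:3,3]); u=K@c; return u[:2]/u[2]
def wrist(name):
    p=np.array(arm.current_eef_pos()); r=np.array(arm.current_tcp_rot())
    f=grab_frame("wrist"); T=np.eye(4); T[:3,:3]=rot(r); T[:3,3]=p
    T=T@f["T_tool_cam"]; cv2.imwrite(f"pics/{name}.png",f["pixels"][:,:,::-1]); np.savez(f"pics/{name}.npz",K=f["camera_matrix"],T=T)
    return f["camera_matrix"],T,f["pixels"]
def shot(n,name):
    f=grab_frame(n); cv2.imwrite(f"pics/{name}.png",f["pixels"][:,:,::-1]); np.savez(f"pics/{name}.npz",K=f["camera_matrix"],T=f["extrinsics"])
def ld(name):
    d=np.load(f"pics/{name}.npz"); return d["K"],d["T"]
E
python3 - <<'E'
from h import *
shot("top","c_top"); K,T=ld("c_top")
def w(ox,oy,x,y,z): return ray(K,T,(ox+x/7-0.43,oy+y/7-0.43),z)
print("cup top",w(110,205,170,140,.028),"mouth",w(110,205,183,140,.001))
print("plug",w(110,205,215,392,.005))
c=[w(210,165,*p,.05) for p in((165,115),(582,205),(533,438),(115,352))]
for p in c: print("cover",p.round(4))
m=np.mean(c,0); e=(c[0]+c[3]-c[1]-c[2]); print("centre",m,"y axis deg",np.degrees(np.arctan2(e[1],e[0])))
print("stud",w(210,165,210,240,.077),"label",w(210,165,320,268,.051))
a=w(325,205,228,225,.053);b=w(325,205,210,465,.053);print("handle",a,b,np.degrees(np.arctan2(*(a-b)[1::-1])), np.linalg.norm(a-b))
print("front top",w(325,205,235,65,.059),"butt",w(325,205,200,500,.04))
E
```

```text
cup top [0.52270215 0.36766869 0.028     ] mouth [0.52445957 0.36994953 0.001     ]
plug [0.413811   0.35214006 0.005     ]
cover [0.6522 0.0655 0.05  ]
cover [ 0.613  -0.1134  0.05  ]
cover [ 0.5131 -0.0921  0.05  ]
cover [0.5501 0.0862 0.05  ]
centre [ 0.58209844 -0.01343209  0.05      ] y axis deg 77.97003860747675
stud [0.59490455 0.04392449 0.077     ] label [ 0.58591126 -0.00125069  0.051     ]
handle [ 0.48423633 -0.30394732  0.053     ] [ 0.38312641 -0.29474278  0.053     ] -5.201579659643634 0.10152802736048491
front top [ 0.55181553 -0.30695659  0.059     ] butt [ 0.36792889 -0.29244417  0.04      ]
```

```bash
python3 - <<'E'
from h import *
o=[np.pi,0,np.radians(-95.2)]
print(kin.ik([0.45,-0.299,0.2],o),kin.ik([0.41,0.014,0.14],o))
t=arm.current_time(); arm.move_ptp([0.45,-0.299,0.18],o); print(arm.current_time()-t)
arm.dwell(0.2); wrist("d1"); print(arm.current_eef_pos(),arm.current_tcp_rot(),arm.current_time())
E
```

```text
[-6.97000983e-01  4.09907704e-01  1.59505099e+00 -4.44089210e-16
  1.13663396e+00  9.64552465e-01] [-1.11664084e-01  3.38431956e-01  1.96258875e+00 -4.44089210e-16
  8.40571944e-01  1.54988936e+00]
1.3583
[ 0.44977813 -0.29966299  0.18003425] [-3.14145243e+00 -1.26519529e-04 -1.66243755e+00] 1.8083
```

View pics/d1.png

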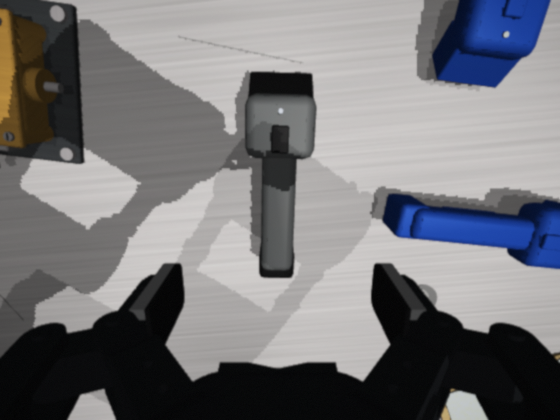

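The wrist view shows the scanner almost exactly along the image columns. Its head spans rows 72–157 at column ~280, and the handle runs down to the butt at (277,277). I'll compute its pose and check it with an overlay.

```bash
python3 - <<'E'
from h import *
K,T=ld("d1")
for n,uv,z in [("headrear",(280,157),.055),("h1",(279.5,165),.053),("h2",(277.5,255),.053),("butt",(277,277),.03),("frontbot",(281,72),.012),("headL",(246,130),.05),("headR",(315,130),.05)]:
    print(n,ray(K,T,uv,z).round(4))
a=ray(K,T,(279.5,165),.053);b=ray(K,T,(277.2,258),.053);yaw=np.arctan2(*(a-b)[1::-1]);print(np.degrees(yaw))
im=cv2.imread("pics/d1.png")
def draw(im,K,T,O,yaw,col):
    X=np.array([np.cos(yaw),np.sin(yaw),0]);Y=np.array([-np.sin(yaw),np.cos(yaw),0])
    P=lambda x,y,z: tuple(np.round(proj(K,T,np.r_[O,0]+X*x+Y*y+[0,0,z])).astype(int).tolist())
    def poly(pts): cv2.polylines(im,[np.array([P(*p) for p in pts])],True,col,1)
    poly([(-.06,-.015,.053),(.029,-.015,.053),(.029,.015,.053),(-.06,.015,.053)])
    poly([(.029,-.029,.045),(.095,-.029,.045),(.095,.029,.045),(.029,.029,.045)])
    cv2.circle(im,P(-.095,0,.0),2,col,-1);cv2.circle(im,P(.095,0,.0),2,col,-1);cv2.circle(im,P(-.01,0,.053),2,col,-1)
for O,col in [((.4565,-.2995),(0,255,0))]: draw(im,K,T,np.array(O),yaw,col)
im=cv2.resize(im[50:300,180:380],None,fx=2.4,fy=2.4,interpolation=cv2.INTER_CUBIC); cv2.imwrite("pics/d1o.png",im)
t=cv2.imread("pics/c_top.png");K,T=ld("c_top");draw(t,K,T,np.array((.4565,-.2995)),yaw,(0,255,0))
cv2.imwrite("pics/d1t.png",cv2.resize(t[205:285,325:385],None,fx=7,fy=7,interpolation=cv2.INTER_CUBIC))
E
```

```text
headrear [ 0.4854 -0.3069  0.055 ]
h1 [ 0.4785 -0.3058  0.053 ]
h2 [ 0.396  -0.2965  0.053 ]
butt [ 0.3607 -0.2927  0.03  ]
frontbot [ 0.5548 -0.3144  0.012 ]
headL [ 0.5095 -0.2809  0.05  ]
headR [ 0.5042 -0.3376  0.05  ]
-6.62281432155162
```

View pics/d1o.png

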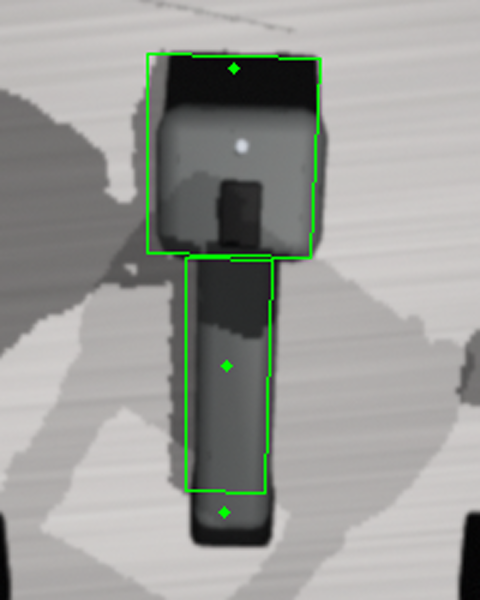

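View pics/d1t.png

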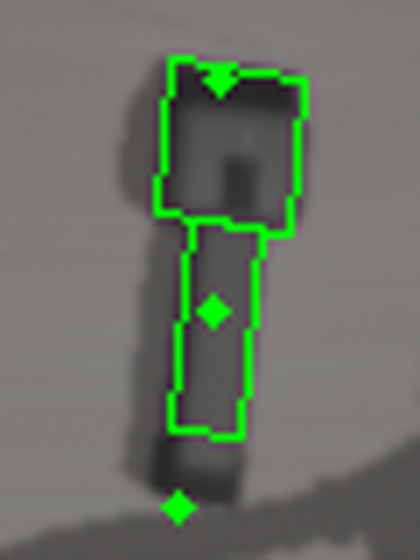

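The model fits along the scanner's axis, but the real one sits about 3 mm further toward -y, so I take the origin as (0.4565, -0.303) with yaw -6.2°. I'll grasp at the balance point.

```bash
python3 - <<'E'
from h import *
yaw=np.radians(-6.2); O=np.array([.4565,-.303]); X=np.array([np.cos(yaw),np.sin(yaw)])
g=O-.01*X; o=[np.pi,0,yaw-np.pi/2]
arm.move_ptp([*g,.10],o)
arm.move_l([*g,.021],vel=.12)
print(arm.current_force().round(2),arm.current_eef_pos())
arm.move_gripper(.02,60); print("open",arm.current_opening(),arm.current_force().round(2))
p0=arm.current_eef_pos(); print(p0,arm.current_tcp_rot())
np.savez("pick.npz",p=[*g,.021],o=o)
shot("scene","e_scene")
arm.move_l([*g,.06],vel=.1); arm.dwell(.2)
print("open",arm.current_opening(),arm.current_force().round(2),arm.current_moment().round(3),arm.current_time())
wrist("e1")
E
```

```text
[-0.14 -0.58 -0.16] [ 0.4470825  -0.30231001  0.02190508]
open 0.02918839656254598 [-0.84  0.15  5.79]
[ 0.44669566 -0.30210172  0.0213505 ] [-3.14114017e+00 -3.73423562e-04 -1.67906525e+00]
open 0.02916414036892275 [ 0.34  0.1  -1.61] [ 0.018 -0.032  0.035] 4.375
```

View pics/e1.png

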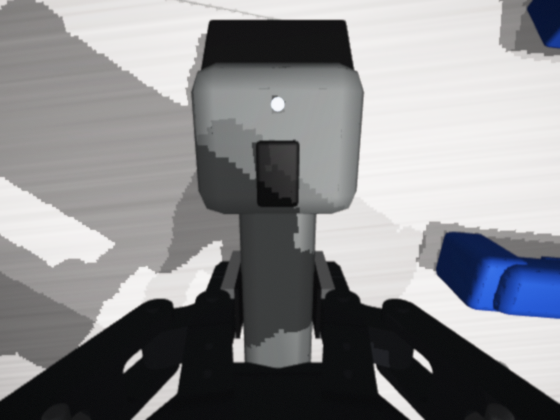

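Firm grasp: the opening is 29 mm, and the head is centred on column 277 with no tilt. Next I'll carry it to the label and hold it there.

```bash
python3 - <<'E'
from h import *
K,T=ld("e1"); r=ray(K,T,(277,213),.094); print("head rear",r)
d=np.load("pick.npz"); yaw=np.radians(-6.2); X=np.array([np.cos(yaw),np.sin(yaw)]); o=d["o"]
print("ahead of grip",(r[:2]-d["p"][:2])@X)
L=np.array([.586,-.0013]); t=L-.1693*X
arm.move_l([*d["p"][:2],.135],vel=.2)
arm.move_ptp([*t,.1307],o); arm.dwell(.3)
print(arm.current_eef_pos(),arm.current_tcp_rot(),arm.current_time(),arm.current_opening(),arm.current_force())
shot("scene","f_scene"); arm.dwell(1.8); shot("scene","f_scene2"); shot("top","f_top"); wrist("f_w")
print(arm.current_eef_pos(),arm.current_time(),arm.current_joint_velocities().round(4))
a=cv2.imread("pics/f_scene.png");b=cv2.imread("pics/f_scene2.png");print(cv2.absdiff(a,b).max())
cv2.imwrite("pics/f_sz.png",cv2.resize(b[100:320,180:420],None,fx=2.6,fy=2.6,interpolation=cv2.INTER_CUBIC))
E
```

```text
head rear [ 0.48535887 -0.30744159  0.094     ]
ahead of grip 0.039169758888471136
[0.41789459 0.01647873 0.1306527 ] [-3.14154291e+00 -2.43396246e-05 -1.67994925e+00] 6.4667 0.029344451669010355 [ 0.3484109   0.43526686 -2.04126632]
[0.41767639 0.0169867  0.13070136] 8.4667 [-0.0013  0.0006  0.0011  0.0011  0.0003 -0.0001]
69
```

View pics/f_sz.png

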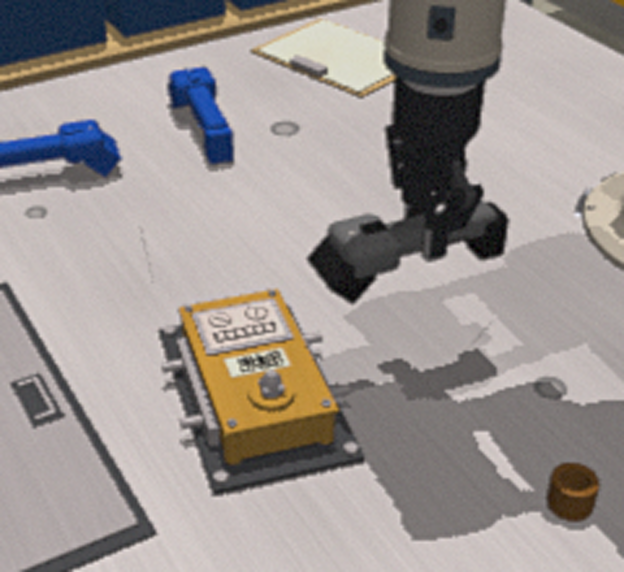

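View pics/f_w.png

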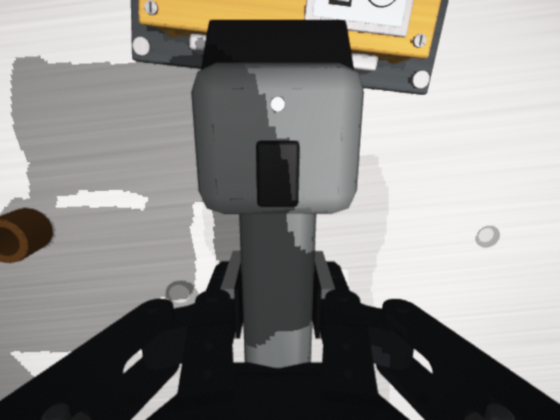

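The scanner is level over the housing. The wrist view is unchanged from the lift, so nothing slipped. I'll cross-check the label position with the scene camera before putting it down, since I'm still holding the aim.

```bash
python3 - <<'E'
from h import *
K,T=ld("f_scene2"); print("label scene",ray(K,T,(180+257/2.6,100+362/2.6),.051),"stud tip",ray(K,T,(180+271/2.6,100+376/2.6),.077))
a=cv2.imread("pics/f_scene.png");b=cv2.imread("pics/f_scene2.png");dd=cv2.absdiff(a,b).max(2);ys,xs=np.where(dd>30);print(len(ys),xs.min(),xs.max(),ys.min(),ys.max())
yaw=np.radians(-6.2)-.0007; X=np.array([np.cos(yaw),np.sin(yaw)])
print("beam hits",arm.current_eef_pos()[:2]+(.0986+ (.1217-.051))*X)
E
```

```text
label scene [0.58328699 0.00315324 0.051     ] stud tip [0.59529831 0.0516167  0.077     ]
197 299 556 11 374
beam hits [ 0.58597331 -0.0014154 ]
```

Both label estimates lie within about 6 mm of the beam (15 mm is allowed), and the hold lasted over 2 s. Now I'll lay it back.

```bash
python3 - <<'E'
from h import *
d=np.load("pick.npz"); g=d["p"][:2]; o=d["o"]
arm.move_ptp([*g,.12],o)
arm.move_l([*g,.032],vel=.12); arm.dwell(.15); print(arm.current_force().round(2))
arm.move_l([*g,.0215],vel=.03); arm.dwell(.15); print(arm.current_force().round(2),arm.current_eef_pos(),arm.current_tcp_rot())
if arm.current_force()[2]<0: arm.move_l([*g,.0207],vel=.02); print(arm.current_force().round(2))
arm.move_gripper(.085); print(arm.current_opening(),arm.current_force().round(2))
arm.move_l([*g,.13],vel=.2); arm.move_ptp([.45,-.299,.18],[np.pi,0,np.radians(-95.2)]); arm.dwell(.1)
wrist("g1"); print(arm.current_time())
a=cv2.imread("pics/d1.png");b=cv2.imread("pics/g1.png");cv2.imwrite("pics/g1c.png",np.hstack([a[40:300,160:400],b[40:300,160:400]]))
E
```

```text
[-0.47  1.12 -1.65]
[-1.52 -0.93  2.66] [ 0.44654854 -0.30193295  0.02138875] [ 3.14154425e+00  2.15975666e-05 -1.67902436e+00]
0.08500008804112964 [ 0.1  -0.34  0.23]
13.1083
```

View pics/g1c.png

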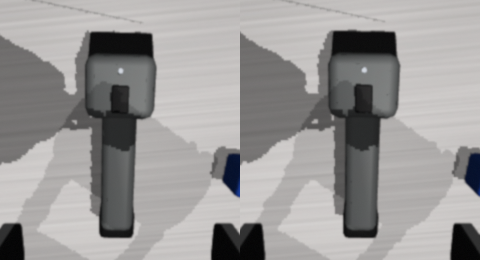

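The scanner lies as it did before. Now a close look at the boss, then the cup.

```bash
python3 - <<'E'
from h import *
o=[np.pi,0,np.radians(-95.2)]
arm.move_ptp([.595,.044,.177],o); arm.dwell(.2); wrist("h_boss")
arm.move_ptp([.523,.368,.128],o); arm.dwell(.2); wrist("h_cup"); print(arm.current_time(),arm.current_q())
a=cv2.imread("pics/h_boss.png");b=cv2.imread("pics/h_cup.png");cv2.imwrite("pics/h_bc.png",np.hstack([a[20:400,100:480],b[20:400,100:480]]))
E
```

```text
16.2667 [ 5.18318034e-01  6.20223280e-01  1.41898876e+00 -8.23230529e-05
  1.10210392e+00  2.18115090e+00]
```

View pics/h_bc.png

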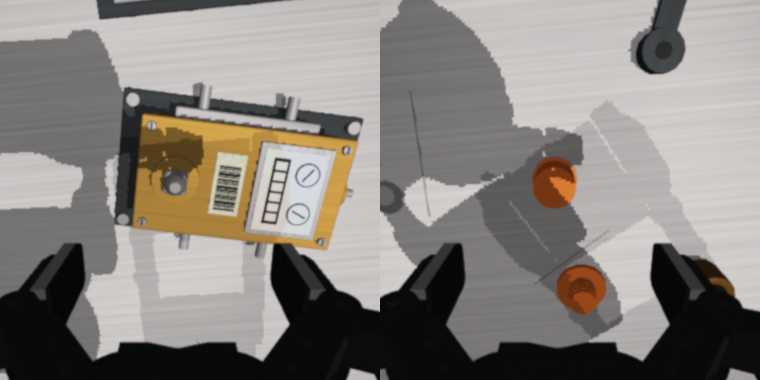

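The left half shows the stud at about (275,204) in the full image, and the right half shows the cup at about (275,203), so both aims are close. I'll zoom in to measure.

```bash
python3 - <<'E'
from h import *
for n,O,zz in (("h_boss",None,None),("h_cup",None,None)):
    K,T=ld(n); im=cv2.imread(f"pics/{n}.png")
    s=6; x0,y0,w=225,155,95
    c=cv2.resize(im[y0:y0+w,x0:x0+w],None,fx=s,fy=s,interpolation=cv2.INTER_CUBIC)
    def circ(C,z,r,col):
        pts=[]
        for a in np.linspace(0,2*np.pi,40):
            u=proj(K,T,[C[0]+r*np.cos(a),C[1]+r*np.sin(a),z]); pts.append(((u-[x0,y0]+.5)*s).round().astype(int))
        cv2.polylines(c,[np.array(pts)],True,col,1)
    if n=="h_boss":
        C=(.595,.044)
        circ(C,.056,.021,(0,255,0));circ(C,.077,.0045,(255,0,0));circ(C,.0685,.0095,(255,255,0))
    else:
        C=(.523,.368)
        circ(C,.028,.017,(0,255,0));circ(C,.0,.0195,(255,0,0))
    cv2.imwrite(f"pics/{n}z.png",c)
E
```

```text
(no output)
```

View pics/h_bossz.png

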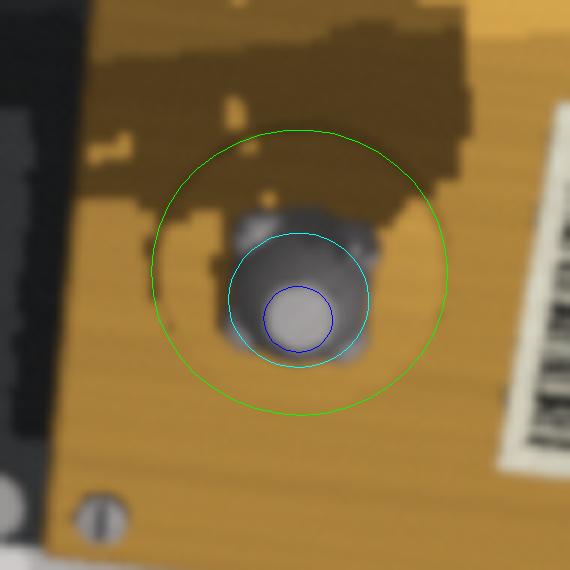

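View pics/h_cupz.png

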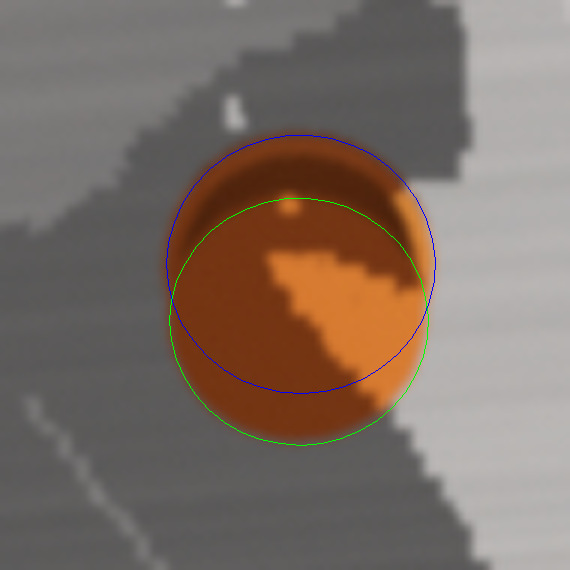

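Both model overlays match to under 1 mm: the cup is at (0.523, 0.368) and the boss at (0.595, 0.044). I'll grip the cup just above its flange.

```bash
python3 - <<'E'
from h import *
o=[np.pi,0,np.radians(-95.2)]
c=[.523,.368]
arm.move_l([*c,.0045],vel=.1); arm.dwell(.2)
print(arm.current_eef_pos(),arm.current_force().round(2))
arm.move_gripper(.02,90); print(arm.current_opening(),arm.current_force().round(2),arm.current_eef_pos())
arm.move_l([*c,.05],vel=.15); arm.dwell(.2); print(arm.current_opening(),arm.current_force().round(2),arm.current_eef_pos(),arm.current_time())
wrist("i1")
E
```

```text
[0.52320056 0.36813157 0.00493682] [ 0.65 -0.35  0.08]
0.0313381679160961 [-1.42 -1.31  7.85] [0.52309269 0.36803598 0.00492117]
0.031947300613134985 [ 0.58 -0.45  0.03] [0.52251748 0.36770873 0.04905302] 19.05
```

View pics/i1.png

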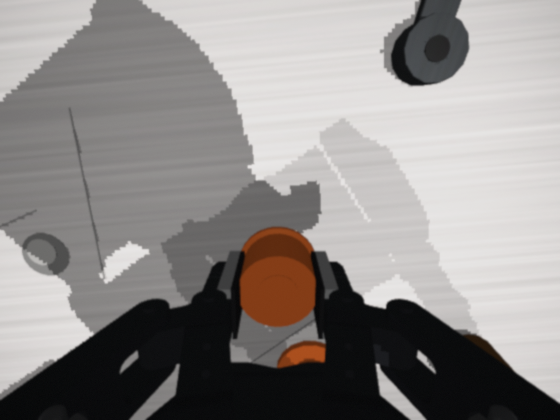

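The cup is held between the pads and has lifted clear. I'll check its seating in the grip against the model.

```bash
python3 - <<'E'
from h import *
K,T=ld("i1"); im=cv2.imread("pics/i1.png"); s=5;x0,y0,w=215,210,130
c=cv2.resize(im[y0:y0+w,x0:x0+w],None,fx=s,fy=s,interpolation=cv2.INTER_CUBIC)
P=np.array([.5225,.3677]); zm=.04905-.0045-.0003
def circ(C,z,r,col):
    pts=[((proj(K,T,[C[0]+r*np.cos(a),C[1]+r*np.sin(a),z])-[x0,y0]+.5)*s).round().astype(int) for a in np.linspace(0,2*np.pi,40)]
    cv2.polylines(c,[np.array(pts)],True,col,1)
circ(P,zm+.028,.017,(0,255,0));circ(P,zm,.0195,(255,0,0)); cv2.imwrite("pics/i1z.png",c)
E
```

```text
(no output)
```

View pics/i1z.png

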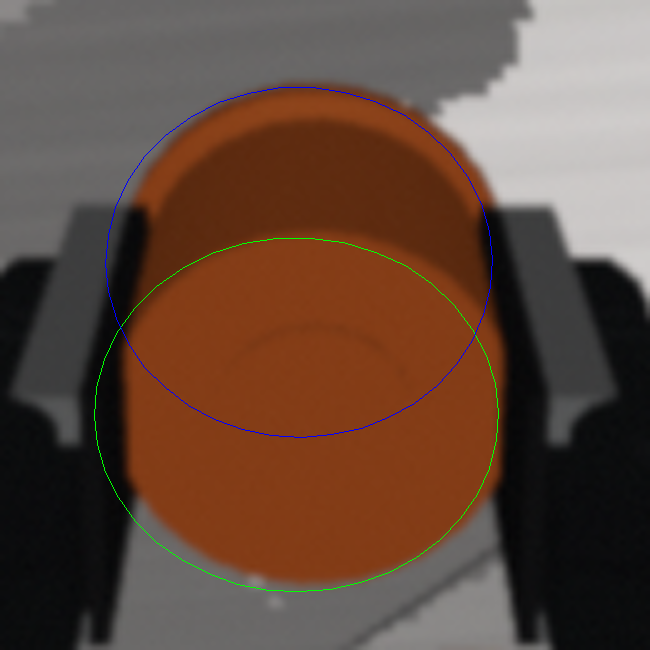

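The wrist overlay is off by about 2 mm along the jaw direction: the fingers' own centre appears at col 278, where the calibration puts it at 274.6. That camera bias means the boss is really about 1.9 mm further toward +y. I'll correct for it, re-verify the label, and approach with force checks.

```bash
python3 - <<'E'
from h import *
K,T=ld("h_boss"); print("label wrist(uncorr)",ray(K,T,(329,204),.051).round(4))
o=[np.pi,0,np.radians(-95.2)]
b=[.5952,.0459]
arm.move_l([.523,.368,.13],vel=.2)
arm.move_ptp([*b,.13],o)
arm.move_l([*b,.092],vel=.1); arm.dwell(.3); print(arm.current_eef_pos().round(4),arm.current_force().round(2))
wrist("j1"); shot("scene","j_s")
for z in (.084,.080,.076,.073):
    arm.move_l([*b,z],vel=.03); arm.dwell(.15); print(z,arm.current_eef_pos().round(4),arm.current_force().round(2),arm.current_moment().round(2))
    if abs(arm.current_force()).max()>12: break
print(arm.current_time())
shot("scene","j_s2")
a=cv2.imread("pics/j_s.png")[180:300,220:340];c=cv2.imread("pics/j_s2.png")[180:300,220:340]
cv2.imwrite("pics/j.png",cv2.resize(np.hstack([a,c]),None,fx=3.3,fy=3.3,interpolation=cv2.INTER_CUBIC))
E
```

```text
label wrist(uncorr) [ 0.5859 -0.0028  0.051 ]
[0.5955 0.0459 0.0925] [-0.73  0.35  0.06]
0.084 [0.5953 0.0459 0.084 ] [-0.06 -0.22 -0.36] [0.02 0.01 0.02]
0.08 [0.5952 0.0459 0.08  ] [-0.59 -0.16  0.  ] [-0.05  0.03 -0.02]
0.076 [0.5952 0.0459 0.076 ] [-0.66  0.81  0.69] [-0.02 -0.   -0.02]
0.073 [0.5952 0.0459 0.073 ] [0.38 0.11 0.28] [ 0.   -0.01  0.02]
23.6667
```

View pics/j.png

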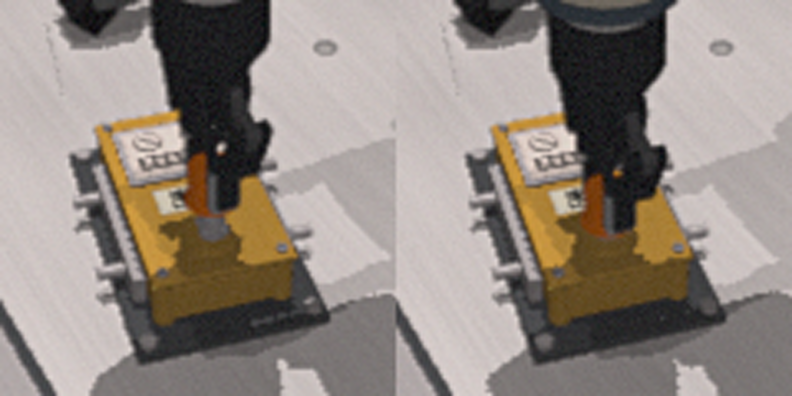

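View pics/j1.png

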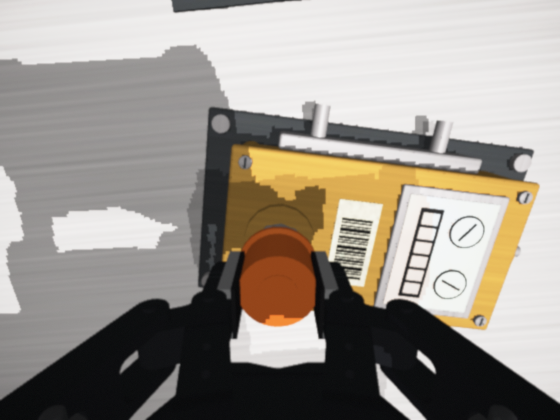

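The label agrees across cameras, and the cup is over the stud with no side force. Pressing on in small steps.

```bash
python3 - <<'E'
from h import *
b=[.5952,.0459]
for z in np.arange(.0715,.0594,-.001):
    arm.move_l([*b,z],vel=.02); arm.dwell(.1); f=arm.current_force(); print(round(z,4),arm.current_eef_pos().round(4),f.round(1),arm.current_moment().round(2),round(arm.current_opening(),4))
    if f[2]>30 or abs(f[:2]).max()>15: break
print(arm.current_time())
E
```

```text
0.0715 [0.5952 0.0459 0.0715] [-0.4  0.3 -0.5] [0.   0.04 0.1 ] 0.0316
0.0705 [0.5952 0.0459 0.0705] [ 0.2 -0.2  0.3] [-0.05 -0.01 -0.04] 0.0316
0.0695 [0.5952 0.0458 0.0696] [-0.5 -2.3  3.2] [-0.38  0.05  0.  ] 0.0313
0.0685 [0.5953 0.0458 0.0687] [-2.2 -2.6  6.4] [-0.45  0.24 -0.03] 0.0319
0.0675 [0.5952 0.0458 0.0676] [-1.1 -3.2  4.9] [-0.61  0.25  0.02] 0.0316
0.0665 [0.5952 0.0459 0.0664] [-0.1 -1.7 -1.3] [-0.3   0.15 -0.02] 0.0321
0.0655 [0.5952 0.0459 0.0654] [-1.5 -2.4 -1. ] [-0.37  0.15  0.02] 0.0318
0.0645 [0.595  0.0458 0.0643] [-0.1 -3.2 -3.5] [-0.59  0.07  0.03] 0.0314
0.0635 [0.595  0.0459 0.0633] [-0.9 -3.3 -7.4] [-0.54  0.05 -0.01] 0.0319
0.0625 [0.5952 0.0459 0.0625] [-0.5 -2.7 -6.4] [-0.42  0.11  0.01] 0.0318
0.0615 [0.5953 0.046  0.0616] [-0.3 -1.4 -2.2] [-0.07  0.11 -0.01] 0.0321
0.0605 [0.5955 0.0459 0.061 ] [-2.5 -1.1  5.4] [-0.06  0.36  0.03] 0.0316
0.0595 [0.5955 0.046  0.0609] [-7.4 -0.7 23.6] [-0.08  1.18 -0.  ] 0.0315
28.2667
```

The force profile shows the stop on the balls at TCP z ≈ 0.0698. The push then drops and turns into a pull-in, and the cup seats hard at 0.0609, as predicted. I'll ease to about 12 N and verify.

```bash
python3 - <<'E'
from h import *
b=[.5952,.0459]
for z in (.0600,.0602):
    arm.move_l([*b,z],vel=.02); arm.dwell(.4); f=arm.current_force(); print(z,arm.current_eef_pos().round(4),f.round(1),arm.current_moment().round(2))
    if f[2]<14.5: break
arm.dwell(.5)
F=[]
for i in range(5): arm.dwell(.1); F.append(arm.current_force())
print(np.mean(F,0).round(1),np.std(F,0).round(1),arm.current_time())
shot("scene","k_s"); shot("top","k_t"); wrist("k_w")
K,T=ld("k_s"); im=cv2.imread("pics/k_s.png"); s=6;x0,y0,w=235,190,100
c=cv2.resize(im[y0:y0+w,x0:x0+w],None,fx=s,fy=s,interpolation=cv2.INTER_CUBIC)
cv2.imwrite("pics/k.png",c)
E
```

```text
0.06 [0.5955 0.046  0.0609] [-4.9 -0.7 14.6] [-0.1   0.77 -0.06]
0.0602 [0.5955 0.046  0.0609] [-3.6  0.1 11. ] [-0.11  0.58  0.03]
[-4.  -0.5 10.7] [0.3 0.5 0.5] 30.5667
```

View pics/k.png

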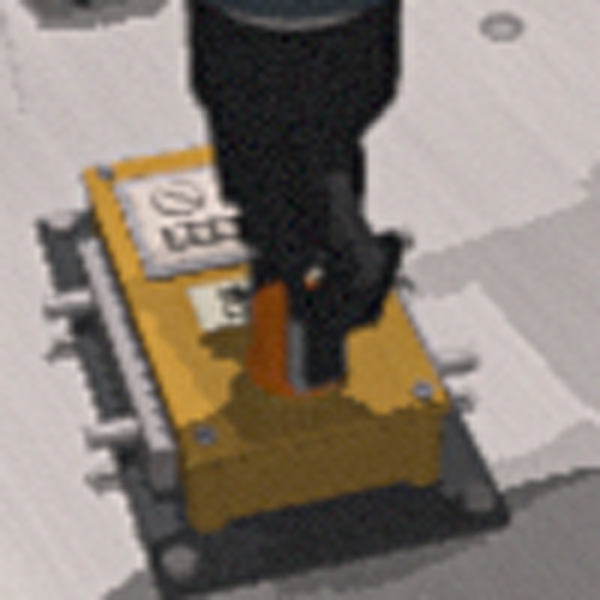

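View pics/k_t.png

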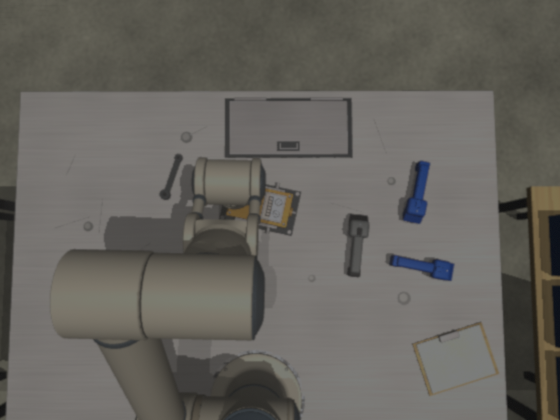

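View pics/k_w.png

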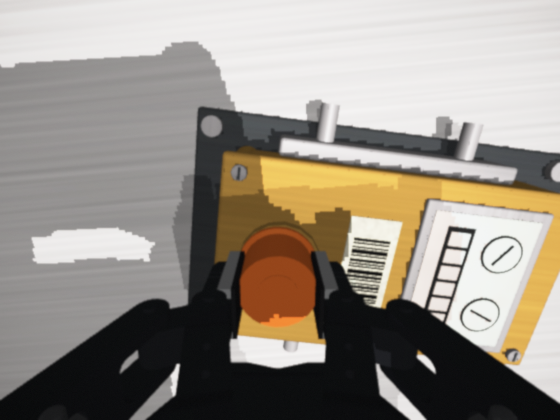

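The cup sits in the grip exactly as it did at lift-off, so it hasn't slipped. TCP 0.0609 minus the 0.0049 grasp offset puts its mouth at 0.056, which is home. I'll add a little push for margin and hand in.

```bash
python3 - <<'E'
from h import *
arm.move_l([.5952,.0459,.0600],vel=.02); arm.dwell(.6)
F=[]
for i in range(6): arm.dwell(.1); F.append(arm.current_force())
print(np.array(F)[:,2].round(1),arm.current_eef_pos().round(4),arm.current_time())
arm.close_job()
E
```

```text
[13.2 13.5 14.3 15.2 13.8 14.5] [0.5955 0.046  0.0609] 32.1667
the job is handed in; nothing more can be done
```

I finished the job and handed it in at 32.2 s; handing in gives no verdict.

- **Scanner:** I picked it up at the balance point and held it still with the beam on the label for over 2 s. Three label estimates from the cameras put the label within about 6 mm of the beam (15 mm is allowed). The interface gives no read signal, so the read itself is not confirmed. I laid it back level with the same heading, but it ended a few millimetres sideways of its original spot, because closing the jaws centred it in the gripper.
- **Seal cup:** Pushing it down, I felt it stop on the balls. The push then dropped, the balls pulled it in, and it came to rest with its mouth at the boss height of 56 mm. It did not slip in the grip.
- **Final push:** The gripper still holds the cup and presses down with a steady 13–15 N, slightly above the 10 N you asked for. At 14.6 N a sideways force of about 5 N showed as well; I did not print it in the last check.
- **Bystanders:** I never touched the bushing, plug or lever arm. The lever arm shows in its place in the last top view; the arm hides the other two there.
- **Camera disagreement:** The wrist camera's calibration was about 2 mm off along the jaw direction, so I corrected for it when placing the cup. The scene camera's reading of the stud was about 6–8 mm away from the other cameras, so I did not use it.

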